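# Extend the magnifier boom to its middle hole and pin it

## Task

The telescopic boom of the bench magnifier was left unlatched between two of its holes: slide the inner tube out until its sprung button pops up through the middle of the three holes. Then take the longer of the two locking pins out of the pin block and push it down through the boss and both tubes until its flange sits on the boss, and let go. Leave the dish, the bottles and other vessels and the short pin where they are.

Things in the scene. Friction and masses are not known exactly. Their poses are not given: they have to be found in the camera images.
- boom_stand: Grey magnifier stand, fixed: base plate 260 x 150 x 17 mm (x -160 to 100, y +-75) and two cheek plates (63 mm over the bolts, 140 mm high) carrying the boom. Origin on the table; x level along the boom's heading, y left, z up. The boom rises at 30 degrees towards +x from x -120, z 80 mm (axis at its low end).
- outer_tube: Fixed square aluminium outer tube, 40 mm wide, 200 mm long. Origin on its axis at the low end; x along it, uphill; y level; z square out of its top face (30 degrees from vertical). Top face at z 20 mm: 13.5 mm button holes at x 30, 80, 130, pin boss at x 172. A black sleeve 47 mm square covers x 190 to 208 mm.
- middle_hole (a point): Centre of the middle button hole, on the outer tube's top face; axes as outer_tube.
- pin_seat (a point): Centre of the top of the steel pin boss (28 mm across, 6 mm high, on the outer tube's top face); axes as outer_tube: the pin goes in along -z. The hole is 13.5 mm wide; from the boss's top to the tube's underside is 46 mm. The inner tube's cross hole (14.5 mm) lies under it only when the button is up in a hole.
- inner_tube (a joint): Slide of the inner tube (31 mm square steel, coaxial) along outer_tube x, in m, growing outward: 0.050 with the button in the middle hole, 0 and 0.100 in the others; starts at 0.009 to 0.038. Grip its bare part, from the sleeve to the lamp clamp, across its y sides. Friction 5 to 9 N, stays where left; the popped button stops it rigidly, with 0.75 mm play each way.
- lamp_clamp_face (a point): Point on the inner tube's axis at the near face of the black lamp clamp (42 mm square, 32 mm long) at its upper end; moves with the inner tube; axes as outer_tube. Beyond it is the level magnifier ring, 112 mm across, about 25 mm thick, its centre about 120 mm further on.
- sprung_button (a joint): How far the brass button (12 mm across, domed) is pressed in, in m: about 0.0105 while it is held in under the outer tube's wall, under 0.002 when it has popped up through a hole and stands 6.5 mm proud. Its spring gives 2 to 5 N. Do not press it.
- button_top (a point): Top of the sprung button's dome; moves with the inner tube; axes as outer_tube.
- pin_block: Bare aluminium block 56 x 124 x 40 mm (x, y, z), fixed to the table, in which the two pins stand upright, in holes at y -32 and +32 mm, in either order. Origin on the table under its centre. The holes are 11.5 mm wide and 34 mm deep.
- long_pin: Longer locking pin, 102 mm: steel shank 10 mm thick, 66 mm long with a round nose, flange 26 mm across and 4 mm thick, black knob 22 mm across, 32 mm tall. Origin at the nose's tip, z towards the knob. In the block the tip is 6 mm above the table, so the knob is 76 to 108 mm up, 30 mm higher than the short pin's. 60 to 110 g.
- long_pin_shoulder (a point): Centre of the underside of the long pin's flange, 66 mm above its tip; axes as long_pin.
- long_pin_head (a point): Middle of the long pin's knob (the place to grip), 86 mm above its tip; axes as long_pin.
- short_pin: The shorter pin, alike but with a shank of 36 mm: too short to pass both tubes; its knob stands 46 to 78 mm above the table. Origin at its tip, z towards the knob. To be left in the block.
- glass_dish: Glass dish, 113 mm across, 16 mm high, on the table where the magnifier will look; origin under its centre. To be left alone.
- wash_bottle: White wash bottle with a red cap and a bent spout, beside the pin block: 70 mm across, 190 mm to the cap, 232 mm to the thin spout. Origin on the table; the bottle's axis stands 21 mm from it towards +y (its own y axis). It can stand in the way of the gripper's body at the pins. To be left alone.
- lidded_cup: White lidded pot, 81 mm across, 100 mm high, beside the stand on its right; origin under its centre. Stands fast; to be left alone.
- dropper_bottle: Dropper bottle, 27 mm across, 74 mm high, under the boom's right side; origin under its centre. To be left alone.
- dropper_2: Dropper bottle, 26 mm across, 70 mm high, near the pin block; origin under its centre. Stands fast; to be left alone.
- stoppered_vial: Glass vial with a dark stopper, 33 mm across, 58 mm high, near the pin block; origin under its centre. To be left alone.
- vial_2: Glass vial with a dark stopper, 33 mm across, 58 mm high, beside the boom on its left; origin under its centre. Stands fast; to be left alone.
Not all that is in view belongs to the job. What is shaped like the long_pin but blue or pink is not meant.

How it is judged:
On the way, in this order (a step that is already met when the one before it is completed fails the run):
1. the inner tube is drawn out to the middle hole and the button has popped up through it (value of joint inner_tube between 0.0475 and 0.0525 m and value of joint sprung_button below 0.003 m), for 0.2 s.
2. the long pin is pushed home through the boss and both tubes (all of step 1 and distance between long_pin_shoulder and pin_seat below 0.005 m and angle between the z axis of long_pin and the z axis of pin_seat, either way round below 0.1 rad), for 0.2 s.
At the end, for the whole second after the job is handed in: The inner tube stands at the middle hole (slide 0.0475 to 0.0525) with the button up (pressed in less than 3 mm); the long pin is through the boss and both tubes, its flange within 5 mm of the boss's top centre and its axis within 0.1 rad of the hole's, at rest and released (all of step 2 and linear speed of long_pin below 0.02 m/s and contact force between long_pin and the fingers below 0.1 N); the robot touches nothing.
It fails at once if the dish, a bottle or another vessel is shifted by more than 25 mm (distance of any of glass_dish, wash_bottle, dropper_bottle, stoppered_vial from where it was at the start of the episode above 0.025 m).
It fails at once if the short pin is shifted by more than 25 mm (distance of short_pin from where it was at the start of the episode above 0.025 m).
It fails at once if a bottle, vessel or the short pin is tipped over (angle between any of wash_bottle, dropper_bottle, stoppered_vial, short_pin's own z axis and vertical above 0.5 rad).
It also fails if it takes over 53 s, if anything falls off the work surface, if the arm or the gripper's body presses on something with over 40 N, if the wrist force passes 120 N, or if a joint passes its speed limit or range.

## Robot

A 7-joint arm with a two-finger parallel gripper is mounted at the origin on a cart in front of the work surface, level with it; the furniture and walls round the work are solid. World frame = base frame: x ahead of the robot, y to its left, z up, the work surface at z = 0. Lengths are in m, angles in rad, forces in N, time in s.
With the tool pointing down it reaches from about 0.35 to 0.9 m from the base axis. Payload 8.1 kg.
Tool frame: the origin (TCP) lies midway between the tips of the shut fingers; the grasp point (between the pads) lies 19 mm behind it; z points along the fingers, y is the line along which they close (so a half turn about z gives the same grasp; the last joint's range is limited). The gripper opens to 92 mm and grips with 3 to 60 N. Pads are 19 mm wide; open, the fingers measure 130 mm over their backs; the gripper's body (75 mm by 190 mm) begins 47 mm behind the grasp point.
Start: joints at [-1.453, 0.434, 0.025, 1.573, -0.012, 1.134, -0.075], TCP at [0.137, 0.61, 0.227] pointing down, gripper open.
Joint ranges: [-2.62, 2.62], [-0.44, 2.09], [-1.27, 1.32], [0.08, 2.57], [-1.32, 4.46], [0.12, 2], [-2.74, 2.74]. Speed limits (rad/s): [2.22, 2.22, 3.01, 3.01, 3.14, 3.14, 3.14].

## Interface

Orientations are given as a rotation vector (axis times angle).
In Python, from cell import arm gives the robot as it stands.
- The arm moves only by the tool carry_out, never from a script. Its arguments are lists of equal length, an entry for each row: "claw": the finger opening in cm, from 0 to 9.18; "delta_pos": the shift along the tool's x, y, z in cm, a list of three; "angular": the turn, a rotation vector about the tool's x, y, z in rad, a list of three. In form: {"claw": [claw, ...], "delta_pos": [[dx, dy, dz], ...], "angular": [[ax, ay, az], ...]}. A call has 1 to 20 rows; each row shifts and turns the commanded pose from where the row before left it, along the tool's axes as they then stand; what a row does not reach is not made up. A row lasts 1/10 s, in which the tool goes at most 50 mm and 8.59 degrees, less where a joint would pass 70% of its speed; a pose out of reach is approached as far as the arm can. A call with a gripper value outside its range is refused whole. The fingers move at their own pace and stop on an object; "force" is the grip in N (left out, the last holds). Time passes only in rows, so rows that do not move let the fingers close. It gives the time, the measured TCP pose, the force, the opening and the grip force at its end, in the units of the state.
- arm.observe(): the state, without advancing time (a new reading comes with each control period).
- arm.get_image(name): name is "scene" or "top" or "wrist"; returns a dict with "frame" (420x560x3 uint8, red, green, blue), "mtx" (3x3 intrinsics, pixels), "dist" ([k1, k2, p1, p2, k3] as OpenCV has them; the pictures are not rectified), "T" (4x4, takes a point from camera to world coordinates). Camera axes: x right, y down, z forward; pixel columns grow to the right and rows downward; lengths in m; the calibration is good to about 2 mm. A picture is of the moment at which its call begins. There is no depth.
- arm.sign_off(): hands the job in; it is judged then, once.
Trained networks look in a picture, given as the dict that the camera call returned (one of the last four; its "shot" number tells which), for a name from the list of things; names that differ only in an ending like _2 or _b are one class to them, and where a whole thing is asked for, a point or a joint stands for the part that bears it (a point fixed in the world has none). Each returns a list of dicts, best first, with "conf" (0 to 1); they miss things now and then, are a little off and sometimes report something else, mostly with a low value. They report only what shows in the picture. A call takes as long as a camera call. They do not tell look-alikes from the thing itself.
- arm.look_for(label, picture): "centre" ([column, row] as shares, 0 to 1, of the picture: columns of its width, rows of its height, amid what is visible of it).
- arm.trace(label, picture): "region" (420x560 bool, what is visible of it) and "centre" ([column, row] as shares, 0 to 1, of the picture: columns of its width, rows of its height, amid what is visible of it).
- arm.place_of(label, picture): "centre" ([column, row] as shares, 0 to 1, of the picture: columns of its width, rows of its height: a listed point, or the origin of a listed thing).
The state is a dict: "clock": time; "joints": joint angles; "dq": joint speeds; "joint_efforts": joint torques, N m; "position": TCP position; "ee_rot": TCP orientation; "force": force on the tool from outside, world axes, zero at the start; "ft_torque": the same for the moment, N m; "width": opening from 0.0 (shut) to 1.0 (fully open); "gripper_force": force on a finger pad.
Only numpy, scipy, OpenCV 4.12 (cv2) and the standard library are available. Lean on these libraries where they do the work, as an engineer would, in place of code of your own. Each camera call takes 0.05 s, during which the arm holds its last target. There are 200 camera calls.

## Working session

There is one attempt and no reset: what is moved stays moved. The work goes in short steps, Python scripts to look and compute and a tool call to move; the robot and the scene stay as the last step left them, time stands still between calls to the robot, and variables do not carry over. Pictures are saved under pics/ and viewed, at most 10 in all, crops included, and the job is handed in when it is done.

Besides the shell and the picture viewer there is one more tool, called after "Request:" as a command line: name --argument value ..., lists and objects as JSON in quotes. carry_out: Moves the arm, as the interface text tells. Its arguments: {"type":"object","properties":{"claw":{"type":"array","items":{"type":"number"}},"delta_pos":{"type":"array","items":{"type":"array","items":{"type":"number"}}},"angular":{"type":"array","items":{"type":"array","items":{"type":"number"}}},"force":{"type":"number"}},"required":["claw","delta_pos","angular"]}

```bash
mkdir -p pics; ls
cat > h.py <<'E'
import numpy as np, cv2, json
from cell import arm
from scipy.spatial.transform import Rotation as R
def ray(p,c):
    h,w=p["frame"].shape[:2]
    u=np.array([[[c[0]*w,c[1]*h]]],float)
    n=cv2.undistortPoints(u,np.array(p["mtx"]),np.array(p["dist"]))[0,0]
    T=np.array(p["T"]); d=T[:3,:3]@np.array([n[0],n[1],1]); return T[:3,3],d/np.linalg.norm(d)
def atz(p,c,z):
    o,d=ray(p,c); return o+d*(z-o[2])/d[2]
def tri(rays):
    A=np.zeros((3,3));b=np.zeros(3)
    for o,d in rays:
        P=np.eye(3)-np.outer(d,d);A+=P;b+=P@o
    x=np.linalg.solve(A,b); return x,[float(np.linalg.norm((np.eye(3)-np.outer(d,d))@(x-o))) for o,d in rays]
def proj(p,X):
    T=np.linalg.inv(np.array(p["T"])); 
    r,_=cv2.Rodrigues(T[:3,:3]); return cv2.projectPoints(np.array(X,float).reshape(-1,3),r,T[:3,3],np.array(p["mtx"]),np.array(p["dist"]))[0][:,0]
def save(p,n): cv2.imwrite("pics/"+n,p["frame"][:,:,::-1])
E
python3 - <<'E'
from h import *
np.set_printoptions(precision=4,suppress=True)
s=arm.observe();print(s)
P={n:arm.get_image(n) for n in("scene","top","wrist")}
im=[cv2.resize(P[n]["frame"],(400,300)) for n in P]
for n in P: print(n,np.array(P[n]["T"])[:3,3]); save(P[n],n+"0.png")
L="boom_stand outer_tube middle_hole pin_seat lamp_clamp_face button_top pin_block long_pin long_pin_shoulder long_pin_head short_pin glass_dish wash_bottle lidded_cup dropper_bottle stoppered_vial".split()
for l in L:
    for n in("scene","top","wrist"):
        r=arm.place_of(l,P[n])
        print(l,n,[(np.round(np.array(q["centre"])*[560,420],1).tolist(),round(q["conf"],2)) for q in r[:3]], [atz(P[n],q["centre"],0)[:2].round(3).tolist() for q in r[:3]])
E
```

```text
pics
{'clock': 0.0, 'joints': array([-1.4526,  0.4352,  0.025 ,  1.5741, -0.0116,  1.134 , -0.0751]), 'dq': array([0.0007, 0.0005, 0.0021, 0.0004, 0.0012, 0.0021, 0.0004]), 'joint_efforts': array([  0.001 , -66.7875,   0.9858, -31.4444,  -0.0603,   0.0434,
         0.0002]), 'position': array([0.1368, 0.6093, 0.2259]), 'ee_rot': array([-0.3462, -3.1224,  0.0025]), 'force': array([0.228 , 0.0266, 0.1285]), 'ft_torque': array([ 0.0113,  0.0339, -0.0211]), 'gripper_force': 0.0, 'width': 0.9996236140233976}
scene [-0.3146 -0.7298  0.9394]
top [ 0.3048 -0.0487  1.3552]
wrist [0.0561 0.628  0.3834]
boom_stand scene [([224.5, 242.4], 0.83)] [[0.504, 0.141]]
boom_stand top [([216.9, 257.3], 0.73)] [[0.494, 0.135]]
boom_stand wrist [] []
outer_tube scene [([304.5, 309.8], 0.72), ([187.3, 241.2], 0.69), ([325.3, 299.9], 0.52)] [[0.43, -0.229], [0.434, 0.236], [0.496, -0.252]]
outer_tube top [([207.6, 297.8], 0.68)] [[0.38, 0.16]]
outer_tube wrist [] []
middle_hole scene [([201.8, 218.6], 0.88)] [[0.549, 0.291]]
middle_hole top [([202.4, 276.0], 0.76), ([208.5, 298.7], 0.44)] [[0.441, 0.175], [
[... 2143 characters left out ...]
)] [[0.33, -0.296], [0.452, 0.168]]
wash_bottle wrist [] []
lidded_cup scene [([262.6, 257.2], 0.92), ([342.6, 336.9], 0.56), ([286.3, 208.6], 0.31)] [[0.525, -0.001], [0.416, -0.359], [0.779, 0.106]]
lidded_cup top [([268.0, 246.0], 0.97), ([204.1, 273.1], 0.57), ([207.1, 300.7], 0.4)] [[0.523, -0.01], [0.449, 0.17], [0.372, 0.161]]
lidded_cup wrist [] []
dropper_bottle scene [([281.1, 235.7], 0.68)] [[0.645, 0.022]]
dropper_bottle top [([256.5, 209.8], 0.44), ([211.1, 242.8], 0.42)] [[0.63, 0.022], [0.535, 0.152]]
dropper_bottle wrist [] []
stoppered_vial scene [([353.1, 326.0], 0.54)] [[0.463, -0.361]]
stoppered_vial top [([391.0, 267.6], 0.6)] [[0.455, -0.357]]
stoppered_vial wrist [] []
```

View pics/scene0.png

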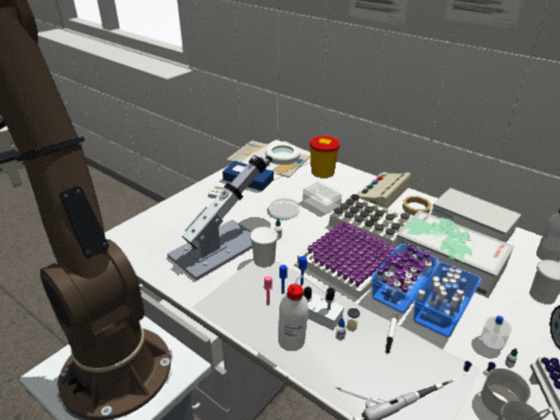

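View pics/top0.png

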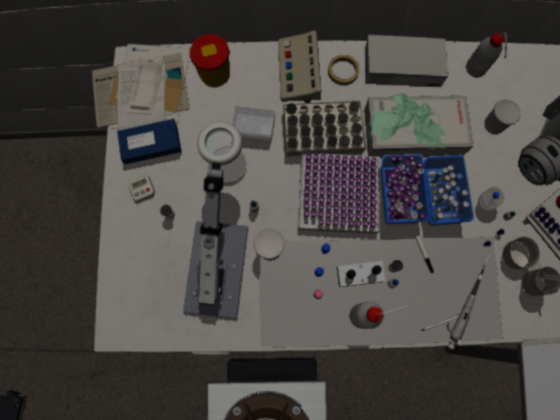

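The scene view shows the boom at left (middle hole ~(202,219), boss ~(225,192)) and the pin block at ~(322,303) with two black knobs, behind the wash bottle (294,315). The top view shows the block at (361,273) with knobs at (351,274) and (376,270), the bottle at (370,314), and the blue and pink decoys to the left.

Run:
```python
from h import *
np.set_printoptions(precision=4,suppress=True)
P={n:arm.get_image(n) for n in("scene","top")}
for l in "outer_tube middle_hole pin_seat lamp_clamp_face long_pin_head long_pin_shoulder long_pin short_pin pin_block boom_stand wash_bottle".split():
    A=arm.place_of(l,P["scene"]);B=arm.place_of(l,P["top"])
    for a in A:
        for b in B:
            x,e=tri([ray(P["scene"],a["centre"]),ray(P["top"],b["centre"])])
            if max(e)<.012: print(l,x,np.round(e,4)[0],round(a["conf"],2),round(b["conf"],2))
for n,(x,y,w,h) in {"scene":(150,130,140,150),"top":(170,140,200,190)}.items(): pass
a=P["scene"]["frame"][265:345,260:380];b=P["top"]["frame"][230:310,300:420]
c=P["scene"]["frame"][140:260,160:280];d=P["top"]["frame"][180:300,150:270]
f=lambda i,w,h:cv2.resize(i,(w,h),interpolation=cv2.INTER_CUBIC)
cv2.imwrite("pics/c1.png",np.vstack([np.hstack([f(a,400,266),f(b,400,266)]),np.hstack([f(c,330,330),f(d,330,330),np.zeros((330,140,3),np.uint8)])])[:,:,::-1])
```

```text
outer_tube [0.3685 0.1439 0.0878] 0.002 0.89 0.67
middle_hole [0.435  0.151  0.1206] 0.0024 0.72 0.8
pin_seat [0.505  0.1247 0.1914] 0.0023 0.69 0.92
lamp_clamp_face [0.6229 0.12   0.226 ] 0.0011 0.86 0.88
long_pin_head [ 0.3769 -0.1415  0.0845] 0.0035 0.69 0.46
long_pin_head [ 0.4399 -0.3005  0.0873] 0.001 0.57 0.55
long_pin_shoulder [ 0.4957 -0.1676  0.0841] 0.0017 0.71 0.56
long_pin_shoulder [ 0.3805 -0.1381  0.0628] 0.0011 0.68 0.47
long_pin_shoulder [ 0.4371 -0.2954  0.0739] 0.0083 0.6 0.4
long_pin_shoulder [ 0.4393 -0.1411  0.058 ] 0.0044 0.59 0.5
long_pin [ 0.4403 -0.2991 -0.0037] 0.0053 0.64 0.48
long_pin [ 0.4414 -0.1512  0.0168] 0.0041 0.64 0.6
long_pin [ 0.5047 -0.1597 -0.006 ] 0.0029 0.59 0.5
long_pin [ 0.3734 -0.1396  0.0072] 0.0005 0.45 0.43
short_pin [ 0.4251 -0.2316  0.0056] 0.0021 0.62 0.56
short_pin [ 1.0355  0.1853 -0.7698] 0.0086 0.62 0.39
pin_block [ 0.4316 -0.2649 -0.0048] 0.0015 0.61 0.75
boom_stand [0.4849 0.1251 0.0137] 0.0021 0.89 0.86
wash_bottle [ 0.3242 -0.2923 -0.    ] 0.0012 0.71 0.97
wash_bottle [ 0.3225 -0.2281  0.3798] 0.0046 0.23 0.97
```

View pics/c1.png

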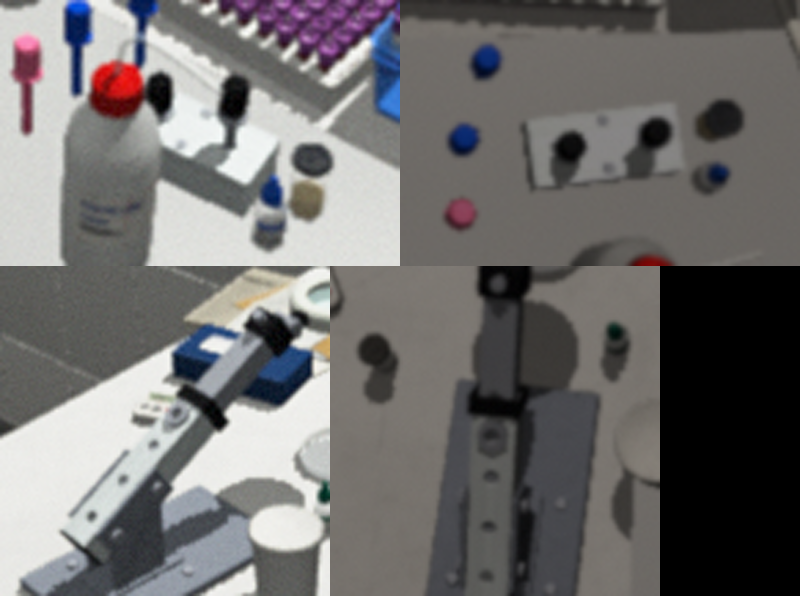

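```bash
cat >> h.py <<'E'
from scipy.optimize import least_squares
def boomT(v):  # stand x,y,yaw -> R (outer tube axes), origin
    Rz=R.from_euler('z',v[2]).as_matrix(); o=np.array([v[0],v[1],0])+Rz@[-.12,0,.08]
    return Rz@R.from_euler('y',-np.pi/6).as_matrix(),o
def bp(v,x,y=0,z=0):
    A,o=boomT(v); return o+A@[x,y,z]
def move(Rt,pt,s=None):  # remaining shift in present tool axes cm and rotvec
    s=s or arm.observe(); Rc=R.from_rotvec(s["ee_rot"])
    return Rc.inv().apply(pt-s["position"])*100,(Rc.inv()*R.from_matrix(Rt)).as_rotvec()
E
python3 - <<'E'
from h import *
np.set_printoptions(precision=4,suppress=True)
P={n:arm.get_image(n) for n in("scene","top")}
obs={"scene":{30:(193.1,230.9),80:(204.7,217.5),130:(215.3,204.4),172:(224.7,193.1)},"top":{30:(207.1,292.7),80:(207.8,274.5),130:(208.5,256.4),172:(208.5,242.5)}}
def f(v):
    return np.concatenate([(proj(P[n],bp(v,k/1e3,0,.026 if k==172 else .02))[0]-o[k]) for n,o in obs.items() for k in o])
r=least_squares(f,[.485,.125,-.09],loss="soft_l1");v=r.x
print(v,f(v).reshape(-1,2))
o0=boomT(v)
print("seat",bp(v,.172,0,.026),"mid",bp(v,.08,0,.02))
for n in P:
    q=arm.place_of("lamp_clamp_face",P[n])[0]; o,d=ray(P[n],q["centre"])
    A,b=boomT(v); a=A[:,0]; M=np.c_[a,-d]; t=np.linalg.lstsq(M,o-b,rcond=None)[0]; print("lamp x",n,t[0],np.linalg.norm(b+a*t[0]-o-d*t[1]))
print("cap",atz(P["top"],(375/560,314/420),.19), atz(P["scene"],(294.5/560,290/420),.19))
for n in P: print(n,[(np.round(np.array(q["centre"])*[560,420],1),q["conf"]) for q in arm.look_for("wash_bottle",P[n])[:2]])
print(arm.observe()["clock"])
E
```

```text
[ 0.4907  0.1317 -0.1183] [[ 0.0046  0.0066]
 [-0.2389  0.3387]
 [ 0.3275  0.5829]
 [-0.7324  0.1362]
 [-0.0428 -0.2041]
 [-0.0608  0.2149]
 [-0.033   0.0296]
 [ 0.1398 -0.9797]]
seat [0.5065 0.1298 0.1885] mid [0.4304 0.1389 0.1373]
lamp x scene 0.2924141591366991 0.009203261181187168
lamp x top 0.2939294034579369 0.004811218437461721
cap [ 0.3236 -0.2684  0.19  ] [ 0.3136 -0.2776  0.19  ]
scene [(array([293. , 320.6]), 0.64), (array([307.1, 297.2]), 0.36)]
top [(array([369.7, 313.2]), 0.67)]
4.05
```

```bash
cat >> h.py <<'E'
V=[.4907,.1317,-.1183]
def bR(v=V):
    A,o=boomT(v); return np.c_[-A[:,0],A[:,1],-A[:,2]]
def rep(Rt,pt):
    d,w=move(Rt,pt); s=arm.observe(); print("clock",s["clock"],"pos",s["position"],"F",s["force"],"d cm",d,"w",w,"joints",s["joints"])
np.set_printoptions(precision=4,suppress=True)
E
python3 - <<'E'
from h import *
rep(bR(),bp(V,.25,0,.12))
E
```

```text
clock 4.05 pos [0.1369 0.6098 0.2267] F [0.1937 0.1268 0.3754] d cm [-48.6252 -38.5256  -8.2196] w [-0.0269 -0.5231 -0.1002] joints [-1.4526  0.4345  0.025   1.5732 -0.0116  1.134  -0.0751]
```

Request:
carry_out --claw '[8,8,8,8,8,8,8,8,8,8,8,8,8,8,8,8,8,8,8,8]' --delta_pos '[[-3.24,-2.57,-0.55],[-3.24,-2.57,-0.55],[-3.24,-2.57,-0.55],[-3.24,-2.57,-0.55],[-3.24,-2.57,-0.55],[-3.24,-2.57,-0.55],[-3.24,-2.57,-0.55],[-3.24,-2.57,-0.55],[-3.24,-2.57,-0.55],[-3.24,-2.57,-0.55],[-3.24,-2.57,-0.55],[-3.24,-2.57,-0.55],[-3.24,-2.57,-0.55],[-3.24,-2.57,-0.55],[-3.24,-2.57,-0.55],[0,0,0],[0,0,0],[0,0,0],[0,0,0],[0,0,0]]' --angular '[[0,0,0],[0,0,0],[0,0,0],[0,0,0],[0,0,0],[0,0,0],[0,0,0],[0,0,0],[0,0,0],[0,0,0],[0,0,0],[0,0,0],[0,0,0],[0,0,0],[0,0,0],[-0.005,-0.105,-0.02],[-0.005,-0.105,-0.02],[-0.005,-0.105,-0.02],[-0.005,-0.105,-0.02],[-0.005,-0.105,-0.02]]'

```text
clock: 6.05
position: [0.5266, 0.1279, 0.31]
ee_rot: [0.153, 2.608, -0.041]
force: [0.2, -1.6, -0.6]
width: 0.873
gripper_force: 0.0
```

Run:
```python
from h import *
rep(bR(),bp(V,.25,0,.06))
p=arm.get_image("wrist"); f=p["frame"].copy()
for x,z in((.03,.02),(.08,.02),(.13,.02),(.172,.026),(.208,.0235),(.293,0)):
    u=proj(p,bp(V,x,0,z))[0]; print(x,u); cv2.circle(f,tuple(int(i) for i in u),3,(255,0,0),1)
for l in("pin_seat","middle_hole","lamp_clamp_face"): print(l,[(np.array(q["centre"])*[560,420],q["conf"]) for q in arm.place_of(l,p)])
cv2.imwrite("pics/w1.png",f[:,:,::-1]); print(p["T"])
```

```text
clock 6.05 pos [0.5266 0.1279 0.31  ] F [ 0.1736 -1.6411 -0.6038] d cm [ 0.056  -0.0511  6.1111] w [0.0011 0.0065 0.001 ] joints [-0.8213 -0.0365  0.258   2.0921  0.5144  0.7237  0.5647]
0.03 [ 282.4602 -162.5723]
0.08 [282.4447 -59.7396]
0.13 [282.4323  30.5372]
0.172 [282.4068  98.2543]
0.208 [282.408  151.4294]
0.293 [282.4517 247.8941]
pin_seat [(array([282.408, 100.716]), 0.71)]
middle_hole []
lamp_clamp_face []
[[ 0.1172  0.6628  0.7396  0.3763]
 [ 0.9931 -0.0781 -0.0874  0.1458]
 [-0.0002  0.7447 -0.6674  0.4038]
 [ 0.      0.      0.      1.    ]]
```

View pics/w1.png

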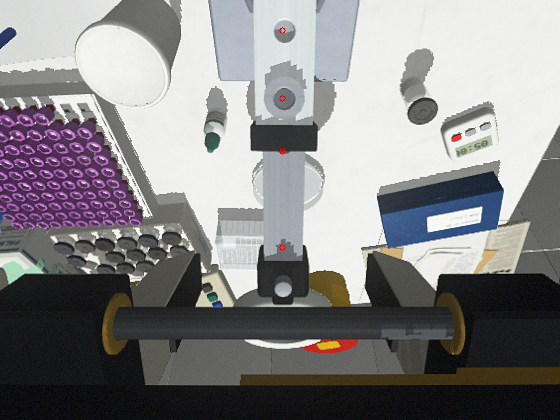

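Request:
carry_out --claw '[8,8,8,8,8,8,8,8,2.5,2.5,2.5,2.5,2.5,2.5,2.5,2.5]' --delta_pos '[[0,0,2],[0,0,2],[0,0,2],[0,0,2],[0,0,2],[0,0,2],[0,0,2],[0,0,0],[0,0,0],[0,0,0],[0,0,0],[0,0,0],[0,0,0],[0,0,0],[0,0,0],[0,0,0]]' --angular '[[0,0.0065,0],[0,0,0],[0,0,0],[0,0,0],[0,0,0],[0,0,0],[0,0,0],[0,0,0],[0,0,0],[0,0,0],[0,0,0],[0,0,0],[0,0,0],[0,0,0],[0,0,0],[0,0,0]]' --force 30

```text
clock: 7.85
position: [0.5958, 0.1195, 0.1879]
ee_rot: [0.154, 2.618, -0.042]
force: [-1.6, 3.5, 1.4]
width: 0.335
gripper_force: 30.0
```

Run:
```python
from h import *
rep(bR(),bp(V,.25,0,-.019)); s=arm.observe(); print(s["width"]*91.8,s["gripper_force"]); print("tube frame",boomT(V)[0].T@(s["position"]-boomT(V)[1]), "F boom",boomT(V)[0].T@s["force"])
```

```text
clock 7.85 pos [0.5958 0.1195 0.1879] F [-1.5667  3.5301  1.3865] d cm [-0.0513 -0.0334 -0.04  ] w [-0.0007 -0.0043  0.0007] joints [-0.7319  0.2401  0.3359  2.1428  0.5265  0.3658  0.5744]
30.796545975519 29.999580457806587
tube frame [ 0.2495  0.0003 -0.0194] F boom [-1.0149  3.3205  2.1869]
```

Request:
carry_out --claw '[2.5,2.5,2.5,2.5,2.5,2.5,2.5,2.5,2.5,2.5,2.5,2.5]' --delta_pos '[[-0.1,0,0],[-0.1,0,0],[-0.1,0,0],[-0.1,0,0],[-0.1,0,0],[-0.1,0,0],[-0.1,0,0],[-0.1,0,0],[-0.1,0,0],[-0.1,0,0],[-0.1,0,0],[-0.1,0,0]]' --angular '[[0,0,0],[0,0,0],[0,0,0],[0,0,0],[0,0,0],[0,0,0],[0,0,0],[0,0,0],[0,0,0],[0,0,0],[0,0,0],[0,0,0]]'

```text
clock: 9.05
position: [0.6039, 0.1185, 0.1926]
ee_rot: [0.154, 2.622, -0.043]
force: [-13.4, 5.0, 6.2]
width: 0.337
gripper_force: 30.0
```

```bash
cat > st.py <<'E'
from h import *
s=arm.observe(); print("clock",s["clock"],"tube frame",boomT(V)[0].T@(s["position"]-boomT(V)[1]), "F boom",boomT(V)[0].T@s["force"],s["width"]*91.8)
E
python3 st.py
python3 - <<'E'
from h import *
for n in("scene","top"):
    p=arm.get_image(n)
    for l in("lamp_clamp_face",):
        for q in arm.place_of(l,p)[:1]:
            o,d=ray(p,q["centre"]);A,b=boomT(V);t=np.linalg.lstsq(np.c_[A[:,0],-d],o-b,rcond=None)[0];print(n,l,t[0],q["conf"])
    for q in arm.place_of("button_top",p): print(n,q)
E
```

```text
clock 9.05 tube frame [ 0.2589  0.0003 -0.0194] F boom [-8.958   3.4249 12.3085] 30.89680663595905
scene lamp_clamp_face 0.2918764491709125 0.77
top lamp_clamp_face 0.29864177596824215 0.57
```

Request:
carry_out --claw '[2.5,2.5,2.5,2.5,2.5,2.5,2.5,2.5]' --delta_pos '[[-0.1,0,0],[-0.1,0,0],[-0.1,0,0],[-0.1,0,0],[-0.1,0,0],[-0.1,0,0],[-0.1,0,0],[-0.1,0,0]]' --angular '[[0,0,0],[0,0,0],[0,0,0],[0,0,0],[0,0,0],[0,0,0],[0,0,0],[0,0,0]]'

```text
clock: 10.15
position: [0.6115, 0.1176, 0.1971]
ee_rot: [0.154, 2.621, -0.043]
force: [-12.1, 4.6, 6.7]
width: 0.338
gripper_force: 30.0
```

```bash
python3 st.py
```

```text
clock 10.15 tube frame [ 0.2677  0.0003 -0.0194] F boom [-7.5418  3.156  12.0339] 30.997031619533388
```

Request:
carry_out --claw '[2.5,2.5,2.5,2.5,2.5,2.5,2.5,2.5]' --delta_pos '[[-0.1,0,0],[-0.1,0,0],[-0.1,0,0],[-0.1,0,0],[-0.1,0,0],[-0.1,0,0],[-0.1,0,0],[-0.1,0,0]]' --angular '[[0,0,0],[0,0,0],[0,0,0],[0,0,0],[0,0,0],[0,0,0],[0,0,0],[0,0,0]]'

```text
clock: 10.95
position: [0.6135, 0.1173, 0.198]
ee_rot: [0.152, 2.629, -0.046]
force: [-36.2, 8.1, 13.2]
width: 0.334
gripper_force: 30.0
```

```bash
python3 st.py
```

```text
clock 10.95 tube frame [ 0.2699  0.0002 -0.0196] F boom [-25.329    3.772   29.8454] 30.624653292418024
```

Request:
carry_out --claw '[2.5,2.5,2.5,7,7,7,7,7,7,7,7,7,7]' --delta_pos '[[0.2,0,0],[0.2,0,0],[0.15,0,0],[0,0,0],[0,0,0],[0,0,0],[0,0,0],[0,0,-3],[0,0,-4],[0,0,-4],[0,0,-4],[0,0,-1],[0,0,0]]' --angular '[[0,0,0],[0,0,0],[0,0,0],[0,0,0],[0,0,0],[0,0,0],[0,0,0],[0,0,0],[0,0,0],[0,0,0],[0,0,0],[0,0,0],[0,0,0]]'

```text
clock: 12.25
position: [0.5366, 0.1267, 0.3396]
ee_rot: [0.155, 2.616, -0.04]
force: [-0.0, 0.5, -0.8]
width: 0.761
gripper_force: 0.0
```

```bash
python3 st.py
python3 - <<'E'
from h import *
p=arm.get_image("wrist");q=arm.get_image("scene");t=arm.get_image("top")
for n,i in(("w",p),("s",q),("t",t)):
  for l in("button_top","middle_hole","pin_seat"): print(n,l,[((np.array(k["centre"])*[560,420]).round(1),k["conf"]) for k in arm.place_of(l,i)[:2]],proj(i,bp(V,*{"button_top":(.08,0,.0265),"middle_hole":(.08,0,.02),"pin_seat":(.172,0,.026)}[l])))
f=lambda i,w,h:cv2.resize(i,(w,h),interpolation=cv2.INTER_CUBIC)
cv2.imwrite("pics/c2.png",np.hstack([f(p["frame"][0:210,180:390],380,380),f(q["frame"][170:250,170:250],380,380)])[:,:,::-1])
np.save("/tmp/w.npy",p["frame"])
# next: above long pin
Rt=np.c_[[-1.,0,0],[0,1.,0],[0,0,-1.]]
rep(Rt,np.array([.4397,-.300,.25]))
E
```

```text
clock 12.25 tube frame [0.2737 0.0004 0.1417] F boom [-0.4847  0.518  -0.6368] 69.8285904481944
w button_top [] [[282.1414 -91.8067]]
w middle_hole [] [[282.1702 -86.9524]]
w pin_seat [(array([284.9,  67.4]), 0.56)] [[282.3443  64.1515]]
s button_top [] [[203.3997 216.7088]]
s middle_hole [] [[204.464  217.8369]]
s pin_seat [(array([224.2, 196.7]), 0.58), (array([326.7, 316.3]), 0.41)] [[223.9699 193.2343]]
t button_top [] [[207.2326 275.7688]]
t middle_hole [(array([206.6, 270.7]), 0.66), (array([373.6, 270.9]), 0.22)] [[207.7393 274.7103]]
t pin_seat [(array([209.1, 299.6]), 0.53)] [[208.6391 241.5156]]
clock 12.85 pos [0.5363 0.126  0.3376] F [ 0.4707 -0.0145 -0.2719] d cm [  8.3222 -43.4322   5.4387] w [-0.0329  0.5178 -0.1159] joints [-0.7816 -0.0391  0.2386  2.0175  0.4568  0.793   0.6482]
```

View pics/c2.png

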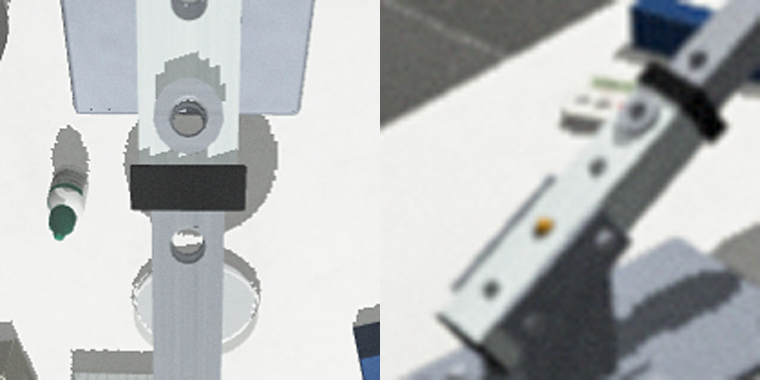

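The button is popped up (brass dot in the middle hole, scene ~(204,218)), and light shows through the boss hole at wrist (284,65). That is within about 1 mm of my model. Next is the long pin.

```bash
cat >> h.py <<'E'
Rz=R.from_euler('z',V[2]).as_matrix()
RD=Rz@np.c_[[-1.,0,0],[0,1.,0],[0,0,-1.]]
E
python3 - <<'E'
from h import *
p=np.array([.43,-.300,.25]); rep(RD,p)
s=arm.observe();Rc=R.from_rotvec(s["ee_rot"])
# after turning first in place (about tool y +.5236) the shift in the level tool frame:
print("shift in level frame",RD.T@(p-s["position"])*100)
E
```

```text
clock 12.85 pos [0.5363 0.126  0.3376] F [ 0.4707 -0.0145 -0.2719] d cm [  9.1588 -43.5475   4.9616] w [-0.0023  0.5186 -0.0003] joints [-0.7816 -0.0391  0.2386  2.0175  0.4568  0.793   0.6482]
shift in level frame [  5.531  -43.5616   8.757 ]
```

Request:
carry_out --claw '[5,5,5,5,5,5,5,5,5,5,5,5,5]' --delta_pos '[[0,-4,0],[0,-4,0],[0,-4,0],[0,-4,0],[0.7,-3.45,1.1],[0.7,-3.45,1.1],[0.7,-3.45,1.1],[0.7,-3.45,1.1],[0.7,-3.45,1.1],[0.7,-3.45,1.1],[0.7,-3.45,1.1],[0.7,-3.45,1.1],[0,0,0]]' --angular '[[0,0.13,0],[0,0.13,0],[0,0.13,0],[0,0.13,0],[0,0,0],[0,0,0],[0,0,0],[0,0,0],[0,0,0],[0,0,0],[0,0,0],[0,0,0],[0,0,0]]'

```text
clock: 14.15
position: [0.4295, -0.2943, 0.2493]
ee_rot: [0.203, 3.096, -0.022]
force: [1.0, -0.3, 0.5]
width: 0.544
gripper_force: 0.0
```

Run:
```python
from h import *
rep(RD,np.array([.4397,-.3,.13]))
p=arm.get_image("wrist");f=p["frame"].copy()
for X in([.4397,-.3,.108],[.4397,-.3,.092],[.4251,-.2316,.078]):
    u=proj(p,X)[0];print(X,u);cv2.circle(f,tuple(int(i) for i in u),3,(255,0,0),1)
for l in("long_pin_head","long_pin","short_pin"):print(l,[((np.array(k["centre"])*[560,420]).round(1),k["conf"]) for k in arm.place_of(l,p)[:3]])
cv2.imwrite("pics/w3.png",f[:,:,::-1])
```

```text
clock 14.15 pos [ 0.4295 -0.2943  0.2493] F [ 1.0367 -0.3177  0.4842] d cm [-0.618  -0.2945 11.9665] w [-0.0118  0.0393 -0.0127] joints [-0.0657  0.244   0.7065  1.8672 -0.1911  1.0544  2.1544]
[0.4397, -0.3, 0.108] [279.979  198.7976]
[0.4397, -0.3, 0.092] [280.3431 193.1208]
[0.4251, -0.2316, 0.078] [352.5287 164.2969]
long_pin_head [(array([426.7, 237. ]), 0.96), (array([449.8, 168.5]), 0.84), (array([457.1, 101.4]), 0.68)]
long_pin [(array([286.7, 169.3]), 0.96), (array([418.4, 154.3]), 0.82), (array([420.6,  95.9]), 0.75)]
short_pin [(array([343.2, 158. ]), 0.91)]
```

View pics/w3.png

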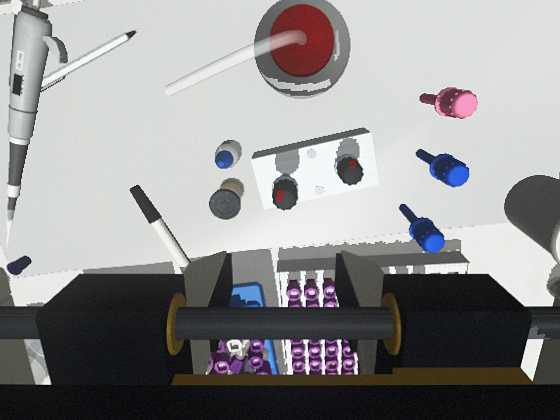

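Run:
```python
from h import *
p=arm.get_image("wrist");f=p["frame"]
g=f.max(2).astype(int)
for nm,(r0,r1,c0,c1),z in(("long",(170,215,265,305),.108),("short",(148,190,330,368),.078)):
    m=((g[r0:r1,c0:c1]<75)|((f[r0:r1,c0:c1,0].astype(int)-f[r0:r1,c0:c1,1])>60)).astype(np.uint8)
    n,lab,st,ce=cv2.connectedComponentsWithStats(m); k=1+st[1:,4].argmax()
    x,y,w,h,a=st[k]; top=(c0+x+w/2, r0+y+h-w/2*0.95); print(nm,"bbox",c0+x,r0+y,w,h,"top disc",top, atz(p,(top[0]/560,top[1]/420),z))
rep(RD,np.array([.4397,-.3,.13]))
cv2.imwrite("pics/c4.png",cv2.resize(f[140:230,220:400],(800,400),interpolation=cv2.INTER_CUBIC)[:,:,::-1])
```

```text
long bbox 265 175 25 31 top disc (np.float64(277.5), np.float64(194.125)) [ 0.4396 -0.2959  0.108 ]
short bbox 330 154 26 28 top disc (np.float64(343.0), np.float64(169.65)) [ 0.4329 -0.2348  0.078 ]
clock 14.4 pos [ 0.4332 -0.2887  0.2503] F [-0.3336  1.1019  0.6088] d cm [-0.277  -0.9329 12.0654] w [-0.0092  0.0416 -0.0039] joints [-0.0728  0.2415  0.7008  1.8661 -0.1914  1.0558  2.1505]
```

View pics/c4.png

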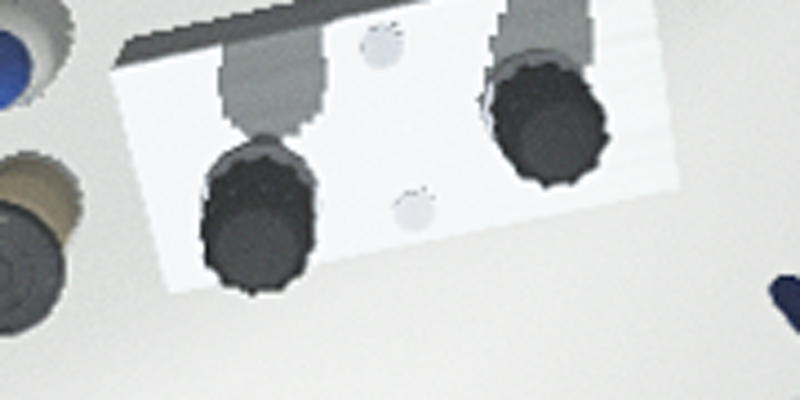

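Run:
```python
from h import *
p=arm.get_image("wrist")
f=p["frame"];s=arm.observe();print(s["position"],s["dq"])
x=atz(p,(279.3/560,195.5/420),.108);print(x, atz(p,(346/560,170.5/420),.078))
y=x.copy();y[2]=.125;rep(RD,y)
```

```text
[ 0.4333 -0.2886  0.2504] [-0.0022 -0.0013  0.004   0.0022  0.0004 -0.0006  0.0019]
[ 0.4412 -0.2943  0.108 ] [ 0.4342 -0.2318  0.078 ]
clock 14.45 pos [ 0.4333 -0.2886  0.2504] F [0.2917 0.1931 0.3746] d cm [-0.3332 -0.3516 12.5646] w [-0.0092  0.0417 -0.0036] joints [-0.0731  0.2414  0.7009  1.8662 -0.1914  1.0558  2.1507]
```

Request:
carry_out --claw '[5,5,5,5,5,5]' --delta_pos '[[-0.4,-0.35,0],[-0.4,-0.35,3],[0,0,4],[0,0,4],[0,0,1.5],[0,0,0]]' --angular '[[-0.009,0.041,-0.003],[0,0,0],[0,0,0],[0,0,0],[0,0,0],[0,0,0]]'

```text
clock: 15.05
position: [0.4389, -0.2959, 0.1234]
ee_rot: [-0.187, -3.132, -0.002]
force: [0.1, 0.1, 0.1]
width: 0.546
gripper_force: 0.0
```

Run:
```python
from h import *
p=arm.get_image("wrist");f=p["frame"]
rep(RD,np.array([.4405,-.2965,.079]))
for l in("long_pin_head",):print(l,[((np.array(k["centre"])*[560,420]).round(1),k["conf"]) for k in arm.place_of(l,p)[:3]])
print(proj(p,[[.4405,-.2965,.108],[.4405,-.2965,.092]]))
cv2.imwrite("pics/w5.png",f[:,:,::-1])
```

```text
clock 15.1 pos [ 0.4397 -0.2968  0.125 ] F [ 0.5495 -0.7621  0.8665] d cm [-0.0844  0.0421  4.6003] w [-0.     -0.0013 -0.0014] joints [ 0.0345  0.4434  0.6249  1.9609 -0.3416  0.8439  2.2955]
long_pin_head [(array([283.1, 247.6]), 0.64)]
[[282.1894 260.0749]
 [282.2567 247.6709]]
```

View pics/w5.png

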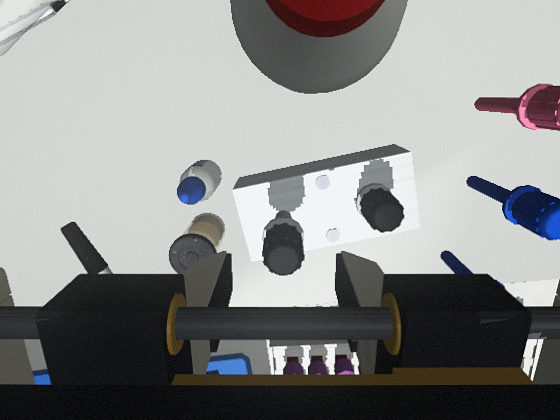

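The long pin's knob at (283,255) lies centred between the fingers, and the network's head point matches the projection. I'll descend and grip.

Request:
carry_out --claw '[5,5,5,5,1.5,1.5,1.5,1.5,1.5,1.5]' --delta_pos '[[-0.05,0.04,2],[0,0,1.5],[0,0,1.1],[0,0,0],[0,0,0],[0,0,0],[0,0,0],[0,0,0],[0,0,0],[0,0,0]]' --angular '[[0,0,0],[0,0,0],[0,0,0],[0,0,0],[0,0,0],[0,0,0],[0,0,0],[0,0,0],[0,0,0],[0,0,0]]' --force 40

```text
clock: 16.15
position: [0.4403, -0.2975, 0.0796]
ee_rot: [0.19, 3.135, -0.001]
force: [-0.7, -0.1, 2.3]
width: 0.232
gripper_force: 40.0
```

Run:
```python
from h import *
s=arm.observe();print(s["force"],s["width"]*91.8,s["gripper_force"])
rep(RD,np.array([.4405,-.2965,.079]))
```

```text
[-0.7437 -0.0806  2.3367] 21.29277682604139 39.98117744922638
clock 16.15 pos [ 0.4403 -0.2975  0.0796] F [-0.7437 -0.0806  2.3367] d cm [-0.0034  0.1055  0.0615] w [-0.0006  0.0007 -0.0028] joints [ 0.0755  0.5081  0.5785  1.9991 -0.4021  0.7466  2.346 ]
```

Request:
carry_out --claw '[1.5,1.5,1.5,1.5,1.5,1.5,1.5,1.5,1.5,1.5]' --delta_pos '[[0,0,-0.6],[0,0,-1.5],[0,0,-2],[0,0,-2],[0,0,-3],[0,0,-3],[0,0,-3.5],[0,0,-3.5],[0,0,-3],[0,0,0]]' --angular '[[0,0,0],[0,0,0],[0,0,0],[0,0,0],[0,0,0],[0,0,0],[0,0,0],[0,0,0],[0,0,0],[0,0,0]]'

```text
clock: 17.15
position: [0.4412, -0.2987, 0.3044]
ee_rot: [0.19, 3.13, -0.004]
force: [-0.0, -0.3, -1.6]
width: 0.231
gripper_force: 40.0
```

Run:
```python
from h import *
s=arm.observe();print(s["force"],s["width"]*91.8,s["gripper_force"])
t=bp(V,.172,.0004,.026+.045+.073);print(t)
rep(RD,t)
p=arm.get_image("wrist");cv2.imwrite("pics/w6.png",p["frame"][:,:,::-1])
T=s["position"];print("predicted tip",proj(p,[T+R.from_rotvec(s["ee_rot"]).apply([0,0,k]) for k in(.073,.007,.003,-.029)]))
```

```text
[-0.0086 -0.3172 -1.6196] 21.18760156714489 39.97577726840973
[0.448  0.1372 0.2907]
clock 17.15 pos [ 0.4412 -0.2987  0.3044] F [-0.0086 -0.3172 -1.6196] d cm [ 4.6231 43.3544  1.2451] w [-0.0023  0.0062 -0.0033] joints [-0.0757  0.2465  0.7271  1.7249 -0.1742  1.2291  2.1432]
predicted tip [[283.0827 219.9242]
 [282.9504 264.3586]
 [282.9394 268.0581]
 [282.831  304.5052]]
```

View pics/w6.png

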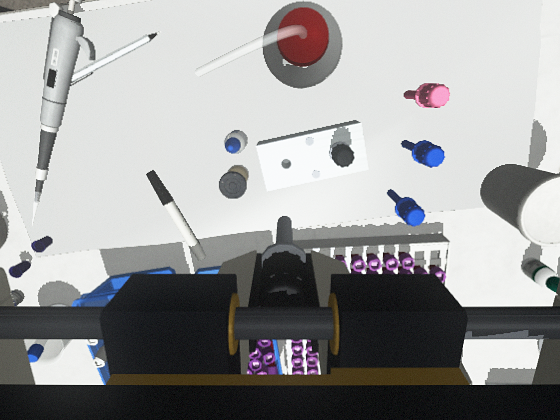

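The pin is held straight, with its tip at (284,216) against the predicted (283,220). The short pin is still in the block at (343,155).

Request:
carry_out --claw '[1.5,1.5,1.5,1.5,1.5,1.5,1.5,1.5,1.5,1.5,1.5,1.5,1.5,1.5,1.5,1.5,1.5,1.5]' --delta_pos '[[0.4,3,0],[0.4,3.4,0],[0.4,3.4,0],[0.4,3.4,0],[0.4,3.4,0],[0.4,3.4,0],[0.4,3.4,0],[0.4,3.4,0],[0.4,3.4,0],[0.4,3.4,0],[0.3,3.4,0],[0.3,3.35,0],[0,3,0],[0,0,0],[0,0,0],[0,0,0],[0,0,0],[0,0,0]]' --angular '[[0,0,0],[0,0,0],[0,0,0],[0,0,0],[0,0,0],[0,0,0],[0,0,0],[0,0,0],[0,0,0],[0,0,0],[0,0,0],[0,0,0],[0,0,0],[0,-0.129,0],[0,-0.129,0],[0,-0.129,0],[0,-0.129,0],[0,0,0]]'

```text
clock: 19.0
position: [0.4434, 0.1376, 0.2973]
ee_rot: [0.155, 2.628, -0.047]
force: [0.2, -0.1, -0.7]
width: 0.233
gripper_force: 40.0
```

```bash
cat > look.py <<'E'
from h import *
A,b=boomT(V)
P={n:arm.get_image(n) for n in("wrist","scene","top")}
s=arm.observe()
rep(bR(),bp(V,.172,.0004,.026+.045+.073))
Rc=R.from_rotvec(s["ee_rot"]);T=s["position"]
for l,k in(("long_pin",.073),("long_pin_shoulder",.007),("long_pin_head",-.013),("pin_seat",None)):
    rays=[]
    for n in P:
        if k is not None: pr=proj(P[n],T+Rc.apply([0,0,k]))[0]
        else: pr=proj(P[n],bp(V,.172,0,.026))[0]
        q=[(np.array(z["centre"])*[560,420],z["conf"],z["centre"]) for z in arm.place_of(l,P[n])]
        q=[z for z in q if np.linalg.norm(z[0]-pr)<25]
        if q: print(l,n,"pred",pr.round(1),"net",q[0][0].round(1),round(q[0][1],2)); rays.append(ray(P[n],q[0][2]))
    if len(rays)>1:
        x,e=tri(rays); print("   tri boom frame",A.T@(x-b),np.round(e,4),"tool frame",Rc.inv().apply(x-T))
E
python3 look.py
```

```text
clock 19.15 pos [0.4469 0.1381 0.2998] F [ 0.4664 -0.1184  0.4834] d cm [ 0.3336 -0.0764  0.8534] w [-0.0034 -0.0166 -0.0016] joints [-0.8716 -0.1377  0.1417  2.1956  0.5569  0.8125  0.3884]
long_pin wrist pred [284.6 226. ] net [285.2 221. ] 0.73
long_pin scene pred [216.  182.3] net [214.8 183.8] 0.39
long_pin top pred [203.8 248.4] net [205.  245.7] 0.4
   tri boom frame [0.1736 0.0023 0.0724] [0.0011 0.0053 0.0051] tool frame [0.0005 0.0014 0.0801]
long_pin_shoulder wrist pred [284.8 272.7] net [280.  265.1] 0.88
long_pin_shoulder scene pred [205.3 168.5] net [202.1 172.2] 0.63
long_pin_shoulder top pred [197.7 258.6] net [197.8 258. ] 0.41
   tri boom frame [0.1698 0.0016 0.1418] [0.0041 0.0077 0.0051] tool frame [0.0055 0.0004 0.0108]
long_pin_head wrist pred [285.  293.9] net [283.9 281.8] 0.85
long_pin_head top pred [195.7 262. ] net [198.1 262.1] 0.5
   tri boom frame [ 0.1731 -0.001   0.1582] [0.0017 0.0017] tool frame [ 0.0025 -0.0022 -0.0057]
pin_seat scene pred [224.  193.2] net [223.3 192.2] 0.93
pin_seat top pred [208.6 241.5] net [209.7 243.9] 0.93
   tri boom frame [ 0.1707 -0.0051  0.037 ] [0.0004 0.0004] tool frame [ 0.0028 -0.0059  0.1156]
```

Request:
carry_out --claw '[1.5,1.5,1.5,1.5,1.5]' --delta_pos '[[0.3,-0.07,0.5],[0,0,1.3],[0,0,1.3],[0,0,0.9],[0,0,0]]' --angular '[[-0.003,-0.016,-0.001],[0,0,0],[0,0,0],[0,0,0],[0,0,0]]'

```text
clock: 20.25
position: [0.4639, 0.1351, 0.263]
ee_rot: [0.157, 2.613, -0.043]
force: [0.5, 0.1, -0.3]
width: 0.228
gripper_force: 40.0
```

```bash
python3 look.py; python3 st.py
python3 - <<'E'
from h import *
P={n:arm.get_image(n) for n in("wrist","scene","top")}
f=lambda i,w,h:cv2.resize(i,(w,h),interpolation=cv2.INTER_CUBIC)
u={n:proj(P[n],bp(V,.172,0,.026))[0] for n in P};print(u)
w=P["wrist"]["frame"][140:300,200:360];c=[w]
for n in("scene","top"):
    x,y=u[n].astype(int);c.append(P[n]["frame"][y-30:y+20,x-30:x+20])
im=np.hstack([f(c[0],400,400),np.vstack([f(c[1],300,300),f(c[2],300,300)])[:400]]) if 0 else np.hstack([f(c[0],260,260),f(c[1],260,260),f(c[2],260,260)])
cv2.imwrite("pics/c7.png",im[:,:,::-1])
E
```

```text
clock 20.4 pos [0.464  0.1357 0.2643] F [-0.0152  0.8854 -0.0171] d cm [ 0.066  -0.0405 -3.0913] w [ 0.0003  0.0028 -0.0015] joints [-0.8481 -0.076   0.1576  2.2515  0.6326  0.6842  0.321 ]
long_pin wrist pred [284.2 222. ] net [284.1 219.9] 0.71
long_pin scene pred [221.9 190.3] net [222.5 187.9] 0.55
long_pin top pred [207.2 243.1] net [207.6 244.1] 0.61
   tri boom frame [ 0.1737 -0.0004  0.045 ] [0.004  0.0049 0.0015] tool frame [-0.0008 -0.0012  0.0681]
long_pin_shoulder wrist pred [284.2 267.1] net [280.5 266.2] 0.66
long_pin_shoulder scene pred [211.4 177.4] net [204.2 180.4] 0.39
long_pin_shoulder top pred [201.5 253.2] net [203.2 252.3] 0.64
   tri boom frame [0.1657 0.0009 0.1104] [0.0043 0.0145 0.0114] tool frame [0.007  0.0001 0.0027]
long_pin_head wrist pred [284.2 287.7] net [283.7 282.7] 0.91
long_pin_head scene pred [208.  173.3] net [207.8 177.5] 0.52
long_pin_head top pred [199.7 256.5] net [200.2 256.6] 0.55
   tri boom frame [0.1689 0.0003 0.1194] [0.0045 0.005  0.0009] tool frame [ 0.0038 -0.0005 -0.0063]
pin_seat scene pred [224.  193.2] net [222.1 193. ] 0.88
pin_seat top pred [208.6 241.5] net [208.8 241.8] 0.61
   tri boom frame [0.1704 0.0006 0.0295] [0.0026 0.0026] tool frame [ 0.0025 -0.0003  0.0836]
clock 21.0 tube frame [0.1725 0.0007 0.1128] F boom [-0.3556 -0.1341 -1.2419] 21.171080933942953
{'wrist': array([282.1389, 212.7129]), 'scene': array([223.9699, 193.2343]), 'top': array([208.6391, 241.5156])}
```

View pics/c7.png

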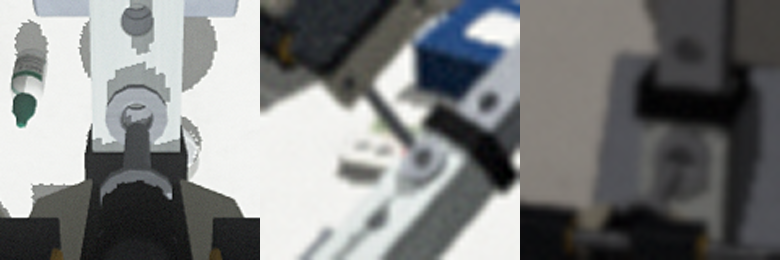

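The wrist crop shows the tip just above the boss hole: tip ~(284,215), boss ~(284,210). It looks 1–2 mm low along the tube, so I'll nudge it and descend.

Request:
carry_out --claw '[1.5,1.5,1.5,1.5,1.5,1.5,1.5]' --delta_pos '[[-0.15,0,0],[0,0,0.4],[0,0,0.4],[0,0,0.4],[0,0,0.4],[0,0,0.4],[0,0,0]]' --angular '[[0,0,0],[0,0,0],[0,0,0],[0,0,0],[0,0,0],[0,0,0],[0,0,0]]'

```text
clock: 21.85
position: [0.4751, 0.1339, 0.2466]
ee_rot: [0.157, 2.612, -0.042]
force: [-0.6, 0.5, -1.8]
width: 0.234
gripper_force: 40.0
```

```bash
python3 st.py
```

```text
clock 21.85 tube frame [0.1736 0.0004 0.0922] F boom [-1.5094  0.43   -1.2164] 21.4738847317032
```

Request:
carry_out --claw '[1.5,1.5,1.5,1.5,1.5]' --delta_pos '[[0,0,0.4],[0,0,0.4],[0,0,0.4],[0,0,0.4],[0,0,0]]' --angular '[[0,0,0],[0,0,0],[0,0,0],[0,0,0],[0,0,0]]'

```text
clock: 22.35
position: [0.4832, 0.133, 0.2329]
ee_rot: [0.156, 2.612, -0.042]
force: [-1.4, -0.2, -3.1]
width: 0.228
gripper_force: 40.0
```

```bash
python3 st.py
```

```text
clock 22.35 tube frame [0.1738 0.0004 0.0762] F boom [-2.7158 -0.3655 -2.0398] 20.97310616864443
```

Request:
carry_out --claw '[1.5,1.5,1.5,1.5,1.5,1.5,1.5]' --delta_pos '[[0.05,0,0.4],[0,0,0.4],[0,0,0.4],[0,0,0.4],[0,0,0.4],[0,0,0.4],[0,0,0]]' --angular '[[0,0,0],[0,0,0],[0,0,0],[0,0,0],[0,0,0],[0,0,0],[0,0,0]]'

```text
clock: 23.05
position: [0.4949, 0.1317, 0.212]
ee_rot: [0.157, 2.612, -0.042]
force: [-0.8, 0.2, -2.2]
width: 0.229
gripper_force: 40.0
```

```bash
python3 st.py
```

```text
clock 23.05 tube frame [0.1736 0.0005 0.0522] F boom [-1.7896  0.0954 -1.5159] 21.000670937998184
```

Going freely; continue to the seat.

Request:
carry_out --claw '[1.5,1.5,1.5,1.5,1.5,1.5,1.5,1.5,1.5]' --delta_pos '[[0.05,0,0.3],[0,0,0.3],[0,0,0.3],[0,0,0.2],[0,0,0.2],[0,0,0.2],[0,0,0.2],[0,0,0.1],[0,0,0]]' --angular '[[0,0,0],[0,0,0],[0,0,0],[0,0,0],[0,0,0],[0,0,0],[0,0,0],[0,0,0],[0,0,0]]'

```text
clock: 23.95
position: [0.5034, 0.1309, 0.1967]
ee_rot: [0.156, 2.611, -0.041]
force: [0.2, 0.2, -1.4]
width: 0.234
gripper_force: 40.0
```

```bash
python3 st.py
```

```text
clock 23.95 tube frame [0.1733 0.0007 0.0347] F boom [-0.5401  0.2014 -1.3226] 21.50314247388995
```

Request:
carry_out --claw '[1.5,1.5,1.5,1.5,1.5,1.5]' --delta_pos '[[0,0,0.1],[0,0,0.1],[0,0,0.1],[0,0,0.1],[0,0,0.1],[0,0,0]]' --angular '[[0,0,0],[0,0,0],[0,0,0],[0,0,0],[0,0,0],[0,0,0]]'

```text
clock: 24.55
position: [0.5059, 0.1308, 0.1946]
ee_rot: [0.157, 2.609, -0.039]
force: [-29.7, -3.9, 40.7]
width: 0.233
gripper_force: 40.1
```

```bash
python3 st.py
```

```text
clock 24.55 tube frame [0.1744 0.0009 0.0316] F boom [-4.8318 -7.3569 49.7803] 21.36513245202777
```

Request:
carry_out --claw '[1.5,1.5,5,5,5,5,5,5,5,5,5,5,5]' --delta_pos '[[0,0,-0.15],[0,0,-0.1],[0,0,0],[0,0,0],[0,0,0],[0,0,0],[0,0,-2],[0,0,-3],[0,0,-3],[0,0,-3],[0,0,-3],[0,0,-2],[0,0,0]]' --angular '[[0,0,0],[0,0,0],[0,0,0],[0,0,0],[0,0,0],[0,0,0],[0,0,0],[0,0,0],[0,0,0],[0,0,0],[0,0,0],[0,0,0],[0,0,0]]'

```text
clock: 25.85
position: [0.4248, 0.1413, 0.3353]
ee_rot: [0.156, 2.609, -0.036]
force: [1.5, -0.1, -0.7]
width: 0.546
gripper_force: 0.0
```

```bash
python3 st.py
python3 - <<'E'
from h import *
A,b=boomT(V)
P={n:arm.get_image(n) for n in("wrist","scene","top")}
for l,z in(("long_pin_shoulder",.026),("long_pin_head",.046),("button_top",.0265)):
    rays=[]
    for n in P:
        pr=proj(P[n],bp(V,.08 if l[0]=="b" else .172,0,z))[0]
        q=[(np.array(k["centre"])*[560,420],k) for k in arm.place_of(l,P[n])];q=[k for k in q if np.linalg.norm(k[0]-pr)<25]
        if q: print(l,n,"pred",pr.round(1),"net",q[0][0].round(1),q[0][1]["conf"]);rays.append(ray(P[n],q[0][1]["centre"]))
    if len(rays)>1: x,e=tri(rays);print("  boom",A.T@(x-b),np.round(e,4))
f=P["scene"]["frame"]; u=proj(P["scene"],bp(V,.08,0,.0265))[0].astype(int);print("btn rgb",f[u[1]-1:u[1]+2,u[0]-1:u[0]+2].reshape(-1,3).tolist())
E
```

```text
clock 25.85 tube frame [0.1739 0.0018 0.1944] F boom [ 0.959   0.0446 -1.3127] 50.078616773110916
long_pin_shoulder wrist pred [280.5 182.4] net [279.6 183.1] 0.56
long_pin_shoulder scene pred [224.  193.2] net [218.4 197.1] 0.59
long_pin_shoulder top pred [208.6 241.5] net [208.9 244.7] 0.66
  boom [ 0.1627 -0.0003  0.032 ] [0.0081 0.0109 0.0035]
long_pin_head wrist pred [280.4 188. ] net [281.4 187.6] 0.95
long_pin_head scene pred [220.9 189.5] net [219.8 194. ] 0.53
long_pin_head top pred [207.  244.4] net [208.  245.6] 0.46
  boom [ 0.1667 -0.0003  0.0394] [0.0066 0.0062 0.001 ]
button_top wrist pred [280.  77.] net [278.7  80.3] 0.6
btn rgb [[215, 222, 219], [218, 217, 207], [220, 215, 200], [211, 211, 206], [206, 188, 151], [208, 169, 106], [177, 175, 163], [159, 132, 80], [168, 122, 36]]
```

Request:
carry_out --claw '[0,0,0,0,0,0,0,0,0,0,0]' --delta_pos '[[0.15,-0.15,2],[0,0,2.5],[0,0,2.5],[0,0,2.5],[0,0,2],[0,0,0.5],[0,0,0.3],[0,0,0.2],[0,0,0.2],[0,0,0.1],[0,0,0]]' --angular '[[0,0,0],[0,0,0],[0,0,0],[0,0,0],[0,0,0],[0,0,0],[0,0,0],[0,0,0],[0,0,0],[0,0,0],[0,0,0]]'

```text
clock: 27.55
position: [0.4872, 0.1315, 0.2218]
ee_rot: [0.156, 2.611, -0.04]
force: [0.2, -0.2, 0.2]
width: 0.006
gripper_force: 0.0
```

```bash
python3 st.py
```

```text
clock 27.55 tube frame [ 0.1719 -0.0007  0.0646] F boom [ 0.2693 -0.1682  0.0181] 0.5204418669491944
```

Request:
carry_out --claw '[0,0,0,0,0]' --delta_pos '[[0,0,0.1],[0,0,0.1],[0,0,0.1],[0,0,0.1],[0,0,0]]' --angular '[[0,0,0],[0,0,0],[0,0,0],[0,0,0],[0,0,0]]'

```text
clock: 28.05
position: [0.4888, 0.1316, 0.2197]
ee_rot: [0.156, 2.61, -0.039]
force: [-29.1, -3.1, 37.9]
width: 0.007
gripper_force: 23.2
```

```bash
python3 st.py
```

```text
clock 28.05 tube frame [ 0.1722 -0.0003  0.0619] F boom [-5.7653 -6.53   47.0468] 0.6347156481880936
```

Contact came at 61.9 mm, against the 62 mm expected for a seated pin. I'll retreat and hand in.

Request:
carry_out --claw '[0,0,0,0,0,0,0,0]' --delta_pos '[[0,0,-1],[0,0,-3],[0,0,-3],[0,0,-3],[0,0,-2],[0,0,0],[0,0,0],[0,0,0]]' --angular '[[0,0,0],[0,0,0],[0,0,0],[0,0,0],[0,0,0],[0,0,0],[0,0,0],[0,0,0]]'

```text
clock: 28.85
position: [0.4293, 0.1377, 0.3208]
ee_rot: [0.157, 2.612, -0.043]
force: [0.4, -0.1, -0.1]
width: 0.007
gripper_force: 0.0
```

```bash
python3 -c "
from h import *
print(arm.observe()['force']); print(arm.sign_off())"
```

```text
[ 0.3805 -0.0836 -0.0831]
the job is handed in; nothing more can be done
None
```

I handed the job in at about 29 s: the boom is latched with its button up in the middle hole, and the long pin is through the boss with its flange down (checked by pressing on the knob) and released. The hand-in returned no verdict.

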